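# Sort forge punches into their colour tins

### The job

Sort the three forge punches so that each stands in the tin of its own colour with its painted head up and nose on the floor of the tin; the yellow one has been put in the red tin by mistake. The tins are narrow, so first prop each punch that lies on the bench on the sloping rest, nose down against the stop and head uphill, let go of it there, and take it again by its head to stand it in its tin. Leave the hammer, the bottle and the green can where they are.

Things in the scene. Friction and masses are not known exactly. Their poses are not given: they have to be found in the camera images.
- punch_red: square steel forge punch lying on the bench, 16 x 16 mm, 140 mm long, about 0.27 kg, blunt nose stepped down to 10 x 10 mm over the last 22 mm; its red-painted head half ends in a bare steel struck face. Origin on the underside at mid-length (8 mm below the bar's axis), x along the bar with the head at -x (-70 mm) and the nose at +x (+70 mm), z up while it lies as at the start
- punch_blue: square steel forge punch lying on the bench, 16 x 16 mm, 140 mm long, about 0.27 kg, blunt nose stepped down to 10 x 10 mm over the last 22 mm; its blue-painted head half ends in a bare steel struck face. Origin on the underside at mid-length (8 mm below the bar's axis), x along the bar with the head at -x (-70 mm) and the nose at +x (+70 mm), z up while it lies as at the start
- punch_yellow: same square steel punch (16 x 16 x 140 mm, nose 10 x 10 mm over the last 22 mm), painted yellow in its head half; starts standing, head up, in the red tin. Origin at the centre of the nose's end face, z along the bar from nose to head (head face at +140 mm), x and y square to its flat sides
- punch_red_head (a point): centre of the struck end face of the red punch, on its axis (at the end of the painted half)
- punch_red_nose (a point): centre of the nose end face of the red punch, on its axis, 140 mm from the head face
- tin_red_floor (a point): centre of the inner floor of the red tin, 4 mm above the bench: a round upright tin fixed to the bench, 58 mm across outside, 50 mm inside, rim 90 mm above the bench, open on top, z up; a thin seen-only flange 88 mm across at its foot
- punch_blue_head (a point): centre of the struck end face of the blue punch, on its axis (at the end of the painted half)
- punch_blue_nose (a point): centre of the nose end face of the blue punch, on its axis, 140 mm from the head face
- tin_blue_floor (a point): centre of the inner floor of the blue tin, 4 mm above the bench: a round upright tin fixed to the bench, 58 mm across outside, 50 mm inside, rim 90 mm above the bench, open on top, z up; a thin seen-only flange 88 mm across at its foot
- punch_yellow_head (a point): centre of the struck end face of the yellow punch, on its axis (at the end of the painted half)
- punch_yellow_nose (a point): centre of the nose end face of the yellow punch, on its axis, 140 mm from the head face
- tin_yellow_floor (a point): centre of the inner floor of the yellow tin, 4 mm above the bench: a round upright tin fixed to the bench, 58 mm across outside, 50 mm inside, rim 90 mm above the bench, open on top, z up; a thin seen-only flange 88 mm across at its foot
- rest: sloping steel rest fixed to the bench, base 130 x 70 x 6 mm, origin at the centre of its underside, z up. A straight open channel, 24 mm wide inside, cheeks 13 mm high and 5 mm thick, 85 mm long, rises at 40 degrees from level towards the rest's -x; a stop plate closes its low end. A propped punch's top 55 mm overhang the channel's high end, free on all sides. Holds one punch
- rest_nose (a point): on the stop plate: where the centre of a propped punch's nose face lies (28 mm above the bench)
- rest_head (a point): where the centre of the head face of a fully seated propped punch lies (140 mm up the slope from rest_nose, 118 mm above the bench)
- hammer: hammer lying on the bench, 260 mm long, bystander; origin under the middle of its length
- bottle: green glass bottle, 60 mm across, 170 mm tall, bystander; origin at the centre of its underside
- can: green steel can, 100 mm across, 130 mm tall, bystander; origin at the centre of its underside
There are look-alikes about, which are no part of the job. What is shaped like the punch_blue but orange or white is not meant.

How it is judged:
By the outcome, as a careful person would: the job done as asked, in the order asked, and still so for the second after the job is handed in, with the robot touching nothing.
It also fails if it takes over 72 s, if anything falls off the work surface, if the arm or the gripper's body presses on something with over 40 N, if the wrist force passes 120 N, or if a joint passes its speed limit or range.

### The arm

A 7-joint arm with a two-finger parallel gripper is mounted at the origin on the work surface. World frame = base frame: x ahead of the robot, y to its left, z up, the work surface at z = 0. Lengths are in mm, angles in degrees, forces in N, time in s.
With the tool pointing down it reaches from about 350 to 900 mm from the base axis. Payload 8.1 kg.
Tool frame: the origin (TCP) lies midway between the tips of the shut fingers; the grasp point (between the pads) lies 19 mm behind it; z points along the fingers, y is the line along which they close (so a half turn about z gives the same grasp; the last joint's range is limited). The gripper opens to 85 mm and grips with 20 to 120 N. Pads are 22 mm wide; open, the fingers measure 114 mm over their backs; the gripper's body (76 mm by 85 mm) begins 54 mm behind the grasp point. The pads swing forward as they close: fully open they stand 13 mm farther back than shut.
Start: joints at [-70.279, 24.895, 1.432, 90.138, -0.665, 64.973, -4.303], TCP at [270.079, 563.648, 231.323] pointing down, gripper open.
Joint ranges: [-149.89, 149.89], [-25.12, 119.58], [-72.63, 75.52], [4.76, 147.25], [-75.54, 255.54], [6.69, 114.76], [-157.13, 157.13]. Speed limits (degrees/s): [127.2, 127.2, 172.46, 172.46, 180, 180, 180].

### API

Orientations are given as a 3x3 rotation matrix whose columns are the frame's x, y, z axes.
In Python, from rig import * gives the robot as it stands.
- The arm moves only by the tool arm_command, never from a script. Its argument "moves" is a list that holds one entry, the list of rows, each a list of 4 numbers: the shift along the tool's x, y, z in cm, then the turn about the tool's z in rad. A call has 1 to 12 rows; each row shifts and turns the commanded pose from where the row before left it, along the tool's axes as they then stand; what a row does not reach is not made up. A row lasts 1/10 s, in which the tool goes at most 50 mm and 8.59 degrees, less where a joint would pass 70% of its speed; a pose out of reach is approached as far as the arm can. A call with a gripper value outside its range is refused whole. "grip" is the closure, from -1 (fully open) to 1 (shut), set as the call begins (left out, the last holds). The fingers move at their own pace and stop on an object; "grip_force" is the grip in N (left out, the last holds). Time passes only in rows, so rows that do not move let the fingers close. It gives the time, the measured TCP pose, the force, the opening and the grip force at its end, in the units of the state.
- get_state(): the state, without advancing time (a new reading comes with each control period).
- grab_frame(name): name is "scene" or "top" or "wrist"; returns (picture, depth): 400x640x3 uint8, red, green, blue; 400x640 float32, mm along the optical axis (not along the pixel's ray), 0 where there is no reading.
- calibration(name): a dict with "intrinsics" (3x3 intrinsics, pixels), "R" (3x3) and "t" (3): a world point X has camera coordinates R X + t. Camera axes: x right, y down, z forward; pixel columns grow to the right and rows downward; lengths in mm; the calibration is good to about 2 mm. A picture is of the moment at which its call begins: read the wrist's pose just before it. calibration takes no time and is no camera call; for the wrist camera it gives the pose at the moment of the call.
- sign_off(): hands the job in; it is judged then, once.
Trained networks look in the newest picture that a camera, given by its name, has taken for a name from the list of things; names that differ only in an ending like _2 or _b are one class to them, and where a whole thing is asked for, a point or a joint stands for the part that bears it (a point fixed in the world has none). Each returns a list of dicts, best first, with "p" (0 to 1); they miss things now and then, are a little off and sometimes report something else, mostly with a low value. They report only what shows in the picture. A call takes as long as a camera call. They do not tell look-alikes from the thing itself.
- cut_out(camera, target): "pixels" (400x640 bool, what is visible of it) and "bbox" ([centre column, centre row, width, height] in pixels, round what is visible of it).
The state is a dict: "t": time; "joints": joint angles; "joint_velocities": joint speeds; "joint_efforts": joint torques, N m; "tcp_pos": TCP position; "eef_rot": TCP orientation; "ft_force": force on the tool from outside, world axes, zero at the start; "ft_torque": the same for the moment, N m; "width": finger opening in mm; "grip_force": force on a finger pad.
Only numpy, scipy, OpenCV 4.12 (cv2) and the standard library are available. Lean on these libraries where they do the work, as an engineer would, in place of code of your own. Each camera call takes 0.05 s, during which the arm holds its last target. There are 200 camera calls.

## Working session

There is one attempt and no reset: what is moved stays moved. The work goes in short steps, Python scripts to look and compute and a tool call to move; the robot and the scene stay as the last step left them, time stands still between calls to the robot, and variables do not carry over. Pictures are saved under pics/ and viewed, at most 10 in all, crops included, and the job is handed in when it is done.

Besides the shell and the picture viewer there is one more tool, called after "Request:" by a JSON object that holds its "api" and its "payload". arm_command: Moves the arm, as the interface text tells. Its arguments: {"type":"object","properties":{"moves":{"type":"array","items":{"type":"array","items":{"type":"array","items":{"type":"number"}}}},"grip":{"type":"number"},"grip_force":{"type":"number"}},"required":["moves"]}

```bash
ls; mkdir -p pics; python3 - <<'E'
from rig import *
import cv2,numpy as np
s=get_state();print(s['t'],s['tcp_pos'],s['eef_rot'],s['width'])
for n in("scene","top"):
    im,d=grab_frame(n);cv2.imwrite(f'pics/{n}0.png',im[:,:,::-1]);np.save(f'{n}_d.npy',d);np.save(f'{n}_i.npy',im)
    c=calibration(n);print(n,c)
E
```

```text
pics
0.0 [269.87806916 563.17531308 230.53771457] [[-9.01789193e-01  4.32175812e-01 -5.65457853e-04]
 [ 4.32176167e-01  9.01788043e-01 -1.44425862e-03]
 [-1.14250510e-04 -1.54679422e-03 -9.99998797e-01]] 85.41329186428612
scene {'intrinsics': array([[416.50833324,   0.        , 315.22539349],
       [  0.        , 416.50833324, 194.58274676],
       [  0.        ,   0.        ,   1.        ]]), 'R': array([[-0.36275472,  0.93185328, -0.00764768],
       [ 0.50743719,  0.19064012, -0.84033555],
       [-0.78161148, -0.3087164 , -0.54201261]]), 't': array([ 249.97646136, -176.75616631, 1801.02727927])}
top {'intrinsics': array([[389.45982838,   0.        , 325.71944503],
       [  0.        , 389.45982838, 196.22010379],
       [  0.        ,   0.        ,   1.        ]]), 'R': array([[-0.00610618, -0.99992745,  0.01038289],
       [-0.99779828,  0.00540681, -0.06610111],
       [ 0.06604018, -0.01076366, -0.99775891]]), 't': array([ -42.26072081,  559.19842605, 1098.60283846])}
```

View pics/top0.png

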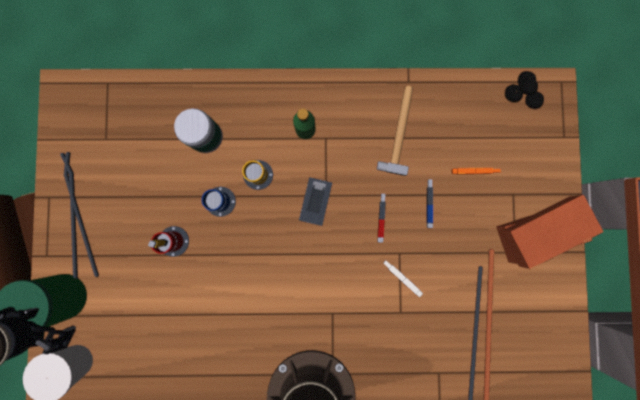

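View pics/scene0.png

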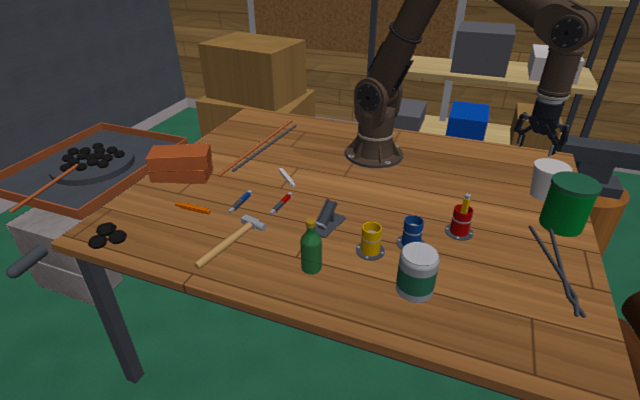

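The top view shows the red, blue and yellow tins at about (168,241), (217,201) and (256,173). The rest is at (316,201), the red punch at (381,218) and the blue punch at (430,204). Next I'll measure them.

```bash
cat > h.py <<'E'
from rig import *
import cv2,numpy as np
def dep(cam,px,d,c=None):
    "px Nx2 (col,row), depth along axis -> world"
    c=c or calibration(cam);K=np.asarray(c['intrinsics']);px=np.asarray(px,float);d=np.asarray(d,float)
    r=np.c_[(px-K[:2,2])/K[[0,1],[0,1]],np.ones(len(px))]*d[:,None]
    return (r-c['t'])@np.asarray(c['R'])
def onz(cam,px,z,c=None):
    "pixels -> world on plane z"
    c=c or calibration(cam);o=-np.asarray(c['R']).T@c['t'];p=dep(cam,px,np.ones(len(px)),c)-o
    return o+p*((z-o[2])/p[:,2])[:,None]
def cut(cam,t,d,c=None):
    r=cut_out(cam,t)
    if not r: return None
    m=r[0]['pixels']&(d>0);v,u=np.nonzero(m)
    return r[0]['p'],np.c_[u,v],dep(cam,np.c_[u,v],d[m],c)
E
python3 - <<'E'
from h import *
np.set_printoptions(precision=1,suppress=True)
for cam in("top","scene"):
    d=np.load(cam+'_d.npy')
    for t in["punch_red","punch_blue","punch_yellow","tin_red_floor","tin_blue_floor","tin_yellow_floor","rest","bottle","can","hammer"]:
        r=cut(cam,t,d)
        if r is None: print(cam,t,None);continue
        p,px,P=r
        print(cam,t,round(p,2),len(px),px.mean(0),'c',P.mean(0),'lo',np.percentile(P,2,axis=0),'hi',np.percentile(P,98,axis=0))
        if 'rest'in t or 'punch_r' in t or 'punch_b' in t:
            rect=cv2.minAreaRect(px.astype(np.float32));print('   rect',rect)
        if t=='rest': np.save(cam+'_rest.npy',np.c_[px,P])
E
```

```text
top punch_red 0.53 283 [381.1 218.8] c [ 493.4 -204.3   13.9] lo [ 431.6 -215.3   -0.1] hi [ 560.2 -193.9   19.1]
   rect ((381.1327819824219, 218.00888061523438), (6.252786159515381, 48.15975570678711), 3.814074993133545)
top punch_blue 0.88 255 [429.1 205.6] c [ 530.5 -343.5   14.1] lo [ 474.7 -352.2    1.6] hi [ 595.7 -336.4   20.1]
   rect ((429.0, 203.5), (45.0, 6.0), 90.0)
top punch_yellow 0.69 130 [158.3 242.9] c [433.6 391.7 109.2] lo [424.  386.6  58.2] hi [442.4 400.3 145. ]
top tin_red_floor 0.64 712 [172.4 241.1] c [434.7 381.9  38.9] lo [396.2 354.8  -0.4] hi [470.6 415.6  91.3]
top tin_blue_floor None
top tin_yellow_floor 0.74 738 [257.  174.4] c [620.  147.5  41.1] lo [584.9 113.3  -0.4] hi [661.4 185.5  91.4]
top rest 0.76 1046 [314.8 201.5] c [543.9 -14.1  22.8] lo [485.3 -52.4   1.9] hi [607.2  26.1  79. ]
   rect ((314.94122314453125, 201.73529052734375), (24.01102638244629, 45.11162567138672), 14.03624439239502)
top bottle 0.92 507 [304.  124.1] c [744.8  12.1 111.2] lo [727.6 -13.3  19.2] hi [772.3  38.8 171.2]
top can 0.9 1543 [197.6 130.8] c [728.2 293.9 109.8]
[... 772 characters left out ...]
1] c [555.  260.1  56.2] lo [517.7 226.8   0.9] hi [578.  289.9  90.7]
scene tin_yellow_floor 0.96 804 [370.7 242.1] c [637.9 156.1  43.1] lo [598.9 117.9  -0.3] hi [665.5 189.1  90.3]
scene rest 0.72 687 [327.7 218.9] c [557.5  -7.2  31. ] lo [491.  -41.5   0.4] hi [616.9  28.2  85.2]
   rect ((326.5000305175781, 218.00003051757812), (27.577163696289062, 34.64822769165039), 45.0)
scene bottle 0.9 903 [310.8 249.1] c [775.9  21.4  84.3] lo [755.2  -7.6   8.4] hi [788.8  44.2 169.7]
scene can 0.64 2205 [417.4 271.7] c [762.5 309.   85.8] lo [695.3 260.    0.5] hi [789.8 354.9 131.5]
scene hammer 0.8 771 [231.6 238.5] c [ 740.5 -255.2   19.3] lo [ 627.9 -288.8    0.2] hi [ 879.6 -196.1   27.8]
```

```bash
python3 - <<'E'
from h import *
np.set_printoptions(precision=1,suppress=True)
from scipy.optimize import least_squares
C={c:dep(c,np.stack(np.meshgrid(np.arange(640),np.arange(400)),-1).reshape(-1,2),np.load(c+'_d.npy').ravel()) for c in("top","scene")}
for n,x,y in[("red",442,390),("blue",552,255),("yel",630,153)]:
    for c in C:
        P=C[c];q=P[(abs(P[:,2]-88)<5)&(np.hypot(P[:,0]-x,P[:,1]-y)<45)]
        f=least_squares(lambda p:np.hypot(q[:,0]-p[0],q[:,1]-p[1])-27,(x,y),loss='soft_l1',f_scale=2)
        print(n,c,len(q),f.x,np.sqrt(np.mean(f.fun**2)))
for c in C:
    A=np.load(c+'_rest.npy')[:,2:]
    for lo,hi in((-3,8),(8,20),(20,35),(35,50),(50,65),(65,95)):
        q=A[(A[:,2]>=lo)&(A[:,2]<hi)];print(c,lo,len(q),q.mean(0),q.min(0),q.max(0))
im=cv2.imread('pics/top0.png')[170:260,290:450];cv2.imwrite('pics/c0.png',cv2.resize(im,None,fx=5,fy=5,interpolation=cv2.INTER_CUBIC))
E
```

```text
red top 122 [433.1 393.8] 5.71865672574666
red scene 93 [434.4 395. ] 8.420178208376583
blue top 113 [546.6 260.5] 1.3684076361349629
blue scene 102 [549.3 262.1] 2.044642050899983
yel top 104 [623.8 152.2] 1.3299159402994825
yel scene 107 [626.8 153.5] 1.8968875012674546
top -3 555 [537.8 -11.7   5.2] [479.5 -58.4  -2.3] [613.3  32.2   8. ]
top 8 95 [537.9 -16.5   9.1] [479.5 -55.3   8. ] [612.3  28.9  18.8]
top 20 100 [578.3 -22.4  29. ] [561.5 -40.6  20.2] [598.5  -3.6  34.8]
top 35 106 [569.4 -20.2  41.7] [543.7 -43.4  35.1] [600.9   1.5  49.8]
top 50 78 [543.5 -14.9  58.3] [526.4 -34.8  50.1] [568.8   1.1  64.9]
top 65 111 [524.9  -9.9  74.2] [509.7 -29.2  65. ] [551.1   9.   88.5]
scene -3 270 [552.7  -0.8   4.9] [406.9 -69.9  -2.8] [618.4  31.5   8. ]
scene 8 59 [558.8  -4.1  11.3] [487.6 -34.4   8. ] [610.   27.6  19.8]
scene 20 74 [571.1 -16.1  29.1] [523.5 -38.9  20.6] [600.7   4.2  35. ]
scene 35 105 [565.7 -16.7  41.9] [525.5 -37.7  35.1] [599.3   4.2  49.6]
scene 50 85 [545.1 -12.9  57.8] [521.7 -34.5  50. ] [570.1   7.4  64.9]
scene 65 81 [530.7 -10.2  73.1] [509.  -30.8  65.2] [555.6   9.   85.4]
```

View pics/c0.png

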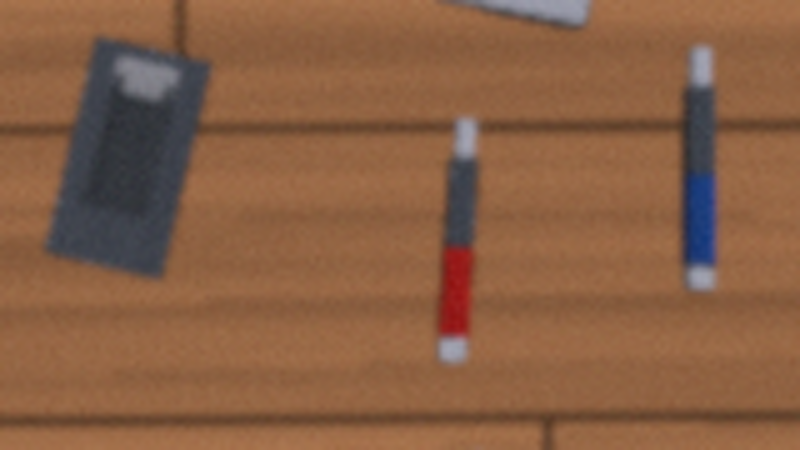

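The rest's high end points towards the robot, with the light stop plate at the far end. Both punches have their heads towards the robot. Next I'll go above the red tin and look with the wrist camera.

Request:
{"api": "arm_command", "payload": {"moves": [[[-3.7,-1.35,-0.5,0],[-3.7,-1.35,-0.5,0],[-3.7,-1.35,-0.5,0],[-3.7,-1.35,-0.5,0],[-3.7,-1.35,-0.5,0],[-3.5,-1.3,-0.5,0],[0,0,0,0],[0,0,0,0]]]}}

```text
t: 1.9
tcp_pos: [434.4, 395.3, 261.5]
eef_rot: [[-0.901, 0.434, 0.0], [0.434, 0.901, 0.0], [-0.0, 0.001, -1.0]]
ft_force: [0.2, 0.2, -0.9]
width: 85.0
grip_force: 0.0
```

```bash
python3 - <<'E'
from h import *
np.set_printoptions(precision=2,suppress=True)
s=get_state();print(s['t'],s['tcp_pos'],s['ft_force'])
c=calibration('wrist');im,d=grab_frame('wrist');print(c)
o=-np.asarray(c['R']).T@c['t'];print('cam',o,'in tool',np.asarray(s['eef_rot']).T@(o-s['tcp_pos']));print('Rtool',np.asarray(c['R'])@s['eef_rot'])
cv2.imwrite('pics/w1.png',im[:,:,::-1]);np.savez('w1.npz',im=im,d=d,**c)
r=cut('wrist','punch_yellow',d,c)
if r:
    P=r[2];q=P[P[:,2]>138];print(r[0],len(q),q.mean(0),q.min(0),q.max(0))
    if len(q)>20:print(cv2.minAreaRect(q[:,:2].astype(np.float32)))
E
```

```text
1.9 [434.43 395.28 261.53] [ 0.16  0.24 -0.91]
{'intrinsics': array([[340.32,   0.  , 318.  ],
       [  0.  , 340.32, 203.64],
       [  0.  ,   0.  ,   1.  ]]), 'R': array([[ 0.43,  0.9 ,  0.  ],
       [ 0.86, -0.41,  0.3 ],
       [ 0.27, -0.13, -0.95]]), 't': array([-543.75, -257.39,  341.96])}
cam [364.79 427.56 403.71] in tool [  76.72   -1.1  -142.19]
Rtool [[ 0.    1.   -0.  ]
 [-0.95  0.   -0.3 ]
 [-0.3   0.    0.95]]
0.62 343 [432.21 396.28 142.92] [424.25 387.53 138.01] [441.43 404.69 145.26]
((432.9583435058594, 395.78643798828125), (14.471108436584473, 15.377107620239258), 64.72260284423828)
```

View pics/w1.png

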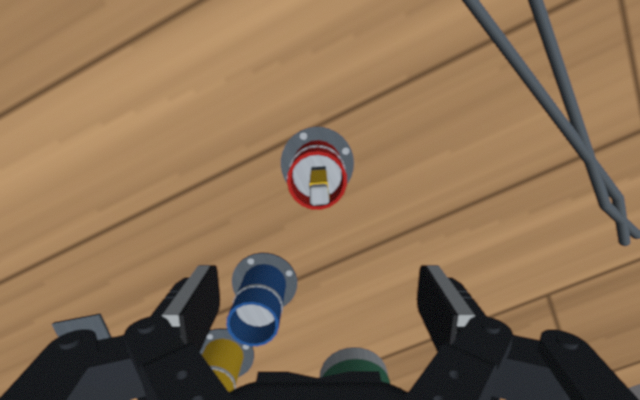

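The yellow punch stands upright in the red tin at image (318,190), lined up with the jaws. I'll descend, grip it and lift.

Request:
{"api": "arm_command", "payload": {"moves": [[[0.15,0,4,0],[0,0,4,0],[0,0,4,0],[0,0,3.4,0],[0,0,0,0],[0,0,0,0]]]}}

```text
t: 2.6
tcp_pos: [431.6, 397.5, 107.6]
eef_rot: [[-0.903, 0.431, -0.001], [0.431, 0.903, -0.0], [0.001, -0.001, -1.0]]
ft_force: [0.9, 0.9, 0.6]
width: 85.5
grip_force: 0.0
```

Request:
{"api": "arm_command", "payload": {"moves": [[[0,0,0,0],[0,0,0,0],[0,0,0,0],[0,0,0,0],[0,0,0,0],[0,0,0,0],[0,0,0,0],[0,0,0,0]]], "grip": 1, "grip_force": 60}}

```text
t: 3.4
tcp_pos: [432.6, 396.9, 108.0]
eef_rot: [[-0.902, 0.432, 0.001], [0.432, 0.902, 0.001], [-0.0, 0.001, -1.0]]
ft_force: [-1.0, -1.5, 6.5]
width: 15.3
grip_force: 58.3
```

Request:
{"api": "arm_command", "payload": {"moves": [[[0,0,-4,0],[0,0,-4,0],[0,0,-4,0],[-4,-2,0,0],[-4,-2,0,0],[-4,-2,0,0],[-4,-2,0,0],[-4,-2,0,0],[-4,-2,0,0],[-3.9,-1.7,0,0],[0,0,0,0],[0,0,0,0]]]}}

```text
t: 4.6
tcp_pos: [624.8, 151.0, 226.5]
eef_rot: [[-0.901, 0.435, -0.001], [0.435, 0.901, -0.001], [0.001, -0.001, -1.0]]
ft_force: [0.3, 0.9, -3.5]
width: 15.0
grip_force: 59.3
```

```bash
cat > rim.py <<'E'
from h import *
from scipy.optimize import least_squares
import sys
np.set_printoptions(precision=1,suppress=True)
def rim(cam,col,x,y):
    c=calibration(cam);im,d=grab_frame(cam)
    P=dep(cam,np.stack(np.meshgrid(np.arange(640),np.arange(400)),-1).reshape(-1,2),d.ravel(),c)
    h=cv2.cvtColor(im,cv2.COLOR_RGB2HSV).reshape(-1,3)
    k=(abs(P[:,2]-89)<5)&(np.hypot(P[:,0]-x,P[:,1]-y)<40)&(d.ravel()>0)&(h[:,1]>110)
    q=P[k]
    if len(q)<15: return print(cam,'few',len(q))
    f=least_squares(lambda p:np.hypot(q[:,0]-p[0],q[:,1]-p[1])-27,(x,y),loss='soft_l1',f_scale=1.5)
    print(cam,col,len(q),f.x,np.sqrt(np.mean(f.fun**2)),'z',np.median(q[:,2]))
    return im,d,c
E
python3 - <<'E'
from rim import *
s=get_state();print(s['t'],s['tcp_pos'],s['width'])
r=rim('wrist','yel',625,153)
c=calibration('wrist');im,d=grab_frame('wrist');cv2.imwrite('pics/w2.png',im[:,:,::-1])
rim('scene','yel',625,153);rim('top','yel',625,153)
E
```

```text
4.6 [624.8 151.  226.5] 14.954697661509506
wrist yel 837 [623.6 152.1] 1.195795881540168 z 89.22143817662824
scene yel 98 [626.6 153.5] 1.7072351203148737 z 88.50261786229177
top yel 67 [624.1 151.9] 1.2533044828177977 z 89.67951687659708
```

View pics/w2.png

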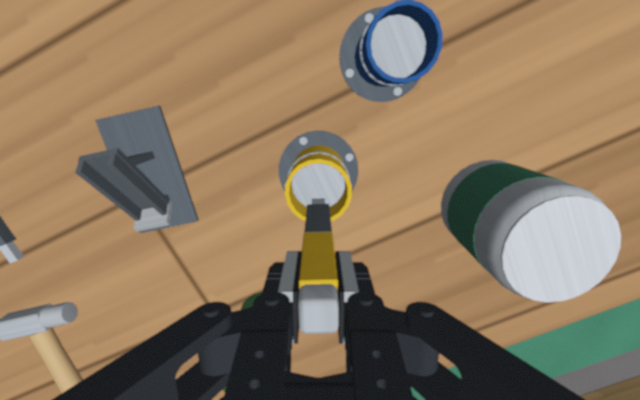

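The yellow punch hangs vertical over the yellow tin, centred. I'll lower it and release. The rest is in view at (140,180).

Request:
{"api": "arm_command", "payload": {"moves": [[[0,0,4,0],[0,0,4,0],[0,0,2.8,0],[0,0,1,0],[0,0,0,0],[0,0,0,0]]]}}

```text
t: 5.4
tcp_pos: [625.0, 153.4, 110.2]
eef_rot: [[-0.902, 0.431, 0.001], [0.431, 0.902, 0.001], [-0.001, 0.001, -1.0]]
ft_force: [0.0, -0.6, -1.9]
width: 15.6
grip_force: 58.8
```

Request:
{"api": "arm_command", "payload": {"moves": [[[0,0,0,0],[0,0,0,0],[0,0,0,0]]], "grip": 0.2}}

```text
t: 5.7
tcp_pos: [625.1, 152.7, 110.0]
eef_rot: [[-0.902, 0.432, 0.001], [0.432, 0.902, 0.0], [-0.001, 0.001, -1.0]]
ft_force: [0.3, 0.3, 0.6]
width: 34.0
grip_force: 0.0
```

Request:
{"api": "arm_command", "payload": {"moves": [[[0,0,-4,0],[0,0,-4,-0.13],[0,0,-4,-0.13],[0,0,-1.5,-0.13],[1.8,-4.2,0,0],[1.8,-4.2,0,0],[1.8,-4.2,0,0],[1.8,-4.2,0,0],[0,0,0,0],[0,0,0,0]]], "grip": -1}}

```text
t: 6.7
tcp_pos: [543.2, -12.1, 245.0]
eef_rot: [[-0.998, 0.059, 0.001], [0.059, 0.998, 0.0], [-0.001, 0.0, -1.0]]
ft_force: [0.8, 1.3, 0.7]
width: 85.5
grip_force: 0.0
```

```bash
python3 - <<'E'
from h import *
np.set_printoptions(precision=2,suppress=True)
s=get_state();print(s['t'],s['tcp_pos'])
c=calibration('wrist');im,d=grab_frame('wrist')
cv2.imwrite('pics/w3.png',im[:,:,::-1]);np.savez('w3.npz',im=im,d=d,**c)
E
```

```text
6.7 [543.2  -12.13 245.02]
```

View pics/w3.png

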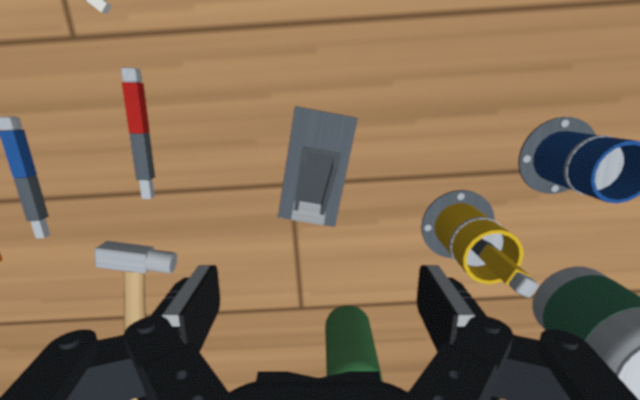

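```bash
python3 - <<'E'
from h import *
np.set_printoptions(precision=1,suppress=True)
w=np.load('w3.npz');c={k:w[k] for k in('intrinsics','R','t')};d=w['d']
p,px,P=cut('wrist','rest',d,c)
hull=onz('wrist',px,6,c)
q=P[(P[:,2]<9)&(P[:,2]>3)]
r=cv2.minAreaRect(q[:,:2].astype(np.float32));print('rest',p,r)
# yaw: long side
b=cv2.boxPoints(r);e=[b[1]-b[0],b[2]-b[1]];e=max(e,key=np.linalg.norm);e=e*np.sign(e[0]);e/=np.linalg.norm(e)
yaw=np.arctan2(e[1],e[0]);print('yaw',np.degrees(yaw))
Q=(P[:,:2]-r[0])@np.array([[e[0],-e[1]],[e[1],e[0]]]);Q=np.c_[Q,P[:,2]]
for x in range(-65,70,8):
    k=(abs(Q[:,0]-x)<4);a=Q[k]
    f=a[abs(a[:,1])<8];h=a[a[:,2]>a[:,2].min()+8]
    h=a[a[:,2]>12]
    print(x,len(f),'zmid',np.median(f[:,2]) if len(f) else None,'high y',h[:,1].min() if len(h) else None,h[:,1].max() if len(h) else None, h[:,2].max() if len(h) else None)
for t in('punch_red','punch_blue'):
    p,px,P=cut('wrist',t,d,c)
    q=onz('wrist',px,14,c);q=P[(P[:,2]>9)&(P[:,2]<22)]
    r=cv2.minAreaRect(q[:,:2].astype(np.float32));print(t,p,r, 'z',np.percentile(P[:,2],[5,50,95]))
    im=w['im'].astype(int);v=im[px[:,1],px[:,0]]
    col=(v[:,0]-v[:,2]>60) if 'red' in t else (v[:,2]-v[:,0]>40);print(' paint',col.sum(),P[col].mean(0),'all',P.mean(0))
E
```

```text
rest 0.67 ((544.89404296875, -15.39654541015625), (69.3988265991211, 129.6864013671875), 76.46692657470703)
yaw -13.533065
-65 52 zmid 5.682712890899822 high y None None None
-57 111 zmid 5.565732984660385 high y None None None
-49 107 zmid 5.4473736420049725 high y None None None
-41 105 zmid 5.45103356988151 high y None None None
-33 204 zmid 7.128835214443633 high y -17.812096165250832 18.128342257311115 78.11105704479816
-25 188 zmid 70.59357774739024 high y -17.81288957279222 17.990356933907403 86.6171506841784
-17 114 zmid 65.27161170984667 high y -17.785018582127396 17.01930550162612 85.87176824414676
-9 107 zmid 58.88253932635532 high y -17.892809080158127 16.83743296188001 79.6112699625023
-1 99 zmid 51.38448416598669 high y -17.866267672066922 17.016746810109787 72.73247309134025
7 92 zmid 45.49524472289011 high y -17.74264769169507 16.99990667244255 66.31014781532177
15 85 zmid 38.63887803273055 high y -17.861566775587075 17.01944419685526 59.09714087881179
23 80 zmid 31.872934851658755 high y -17.834539831883507 16.764125356194874 52.51402499541431
31 76 zmid 24.905916836815457 high y -17.817395303303428 16.9290060677594 45.540184826084726
39 129 zmid 26.277221590389384 high y -17.882007099141077 17.833384970603348 38.82984008192196
47 129 zmid 35.086388012839336 high y -17.773982556898034 17.84600009416699 39.84731792375897
55 22 zmid 35.94942708106033 high y -17.271178422875586 17.203821603192743 37.77936680718984
63 0 zmid None high y None None None
punch_red 0.87 ((495.5660095214844, -205.65164184570312), (17.20956039428711, 138.0465545654297), 85.66389465332031) z [ 3.7 14.7 16.5]
 paint 1062 [ 465.5 -201.1   13.2] all [ 489.1 -203.    12.9]
punch_blue 0.93 ((536.8621215820312, -345.7925720214844), (17.892742156982422, 139.66220092773438), 88.11324310302734) z [ 2.6 13.9 16.2]
 paint 1073 [ 506.3 -342.2   12.9] all [ 530.2 -342.7   11.8]
```

All three targets are measured and agree with the given sizes. The yellow punch is standing in its tin. I'll go to the red punch, gripping it near its head.

Request:
{"api": "arm_command", "payload": {"moves": [[[1.76,-3.9,2.4,0.017],[1.76,-3.9,2.4,0],[1.76,-3.9,2.4,0],[1.76,-3.9,2.4,0],[1.76,-3.9,2.4,0],[0,0,4,0],[0,0,4,0],[0,0,3,0],[0,0,0,0],[0,0,0,0]]]}}

```text
t: 7.9
tcp_pos: [442.2, -198.9, 14.4]
eef_rot: [[-0.997, 0.073, -0.001], [0.073, 0.997, 0.001], [0.001, 0.0, -1.0]]
ft_force: [0.1, 0.8, 0.8]
width: 85.2
grip_force: 0.0
```

Request:
{"api": "arm_command", "payload": {"moves": [[[-0.1,-0.3,1.0,0],[0,0,0,0]]]}}

```text
t: 8.1
tcp_pos: [443.5, -202.9, 4.8]
eef_rot: [[-0.997, 0.074, 0.002], [0.074, 0.997, -0.001], [-0.002, -0.001, -1.0]]
ft_force: [0.6, 0.3, -0.4]
width: 85.3
grip_force: 0.0
```

Request:
{"api": "arm_command", "payload": {"moves": [[[0,0,0,0],[0,0,0,0],[0,0,0,0],[0,0,0,0],[0,0,0,0],[0,0,0,0],[0,0,0,0],[0,0,0,0]]], "grip": 1, "grip_force": 25}}

```text
t: 8.9
tcp_pos: [442.6, -202.5, 4.6]
eef_rot: [[-0.997, 0.074, 0.0], [0.074, 0.997, 0.0], [-0.0, 0.0, -1.0]]
ft_force: [-1.7, 1.1, 4.6]
width: 15.2
grip_force: 26.9
```

Request:
{"api": "arm_command", "payload": {"moves": [[[0,0,-2,0],[0,0,-3,0],[0,0,-4,0],[0,0,-4,0],[0,0,-4,0],[0,0,0,0]]]}}

```text
t: 9.5
tcp_pos: [445.0, -203.6, 178.8]
eef_rot: [[-0.997, 0.074, 0.008], [0.074, 0.997, -0.002], [-0.008, -0.002, -1.0]]
ft_force: [1.8, -0.7, -3.2]
width: 15.1
grip_force: 25.7
```

```bash
cat > held.py <<'E'
from h import *
import sys
np.set_printoptions(precision=1,suppress=True)
def held(t,name=None):
    s=get_state();c=calibration('wrist');im,d=grab_frame('wrist')
    print(s['t'],s['tcp_pos'],s['width'],s['ft_force'])
    r=cut('wrist',t,d,c)
    if name: cv2.imwrite(name,im[:,:,::-1])
    if r is None: return print('none')
    p,px,P=r;T=np.asarray(s['tcp_pos']);P=P[np.linalg.norm(P-T,axis=1)<170]
    m=np.median(P,0);u=np.linalg.svd(P-P.mean(0))[2][0];u*=np.sign(u[0]);a=(P-P.mean(0))@u
    print(t,p,len(P),'axis',u,'pitch',np.degrees(np.arcsin(u[2])),'yaw',np.degrees(np.arctan2(u[1],u[0])),'ends',P.mean(0)+a.min()*u,P.mean(0)+a.max()*u)
    return P
if __name__=='__main__': held(sys.argv[1],sys.argv[2] if len(sys.argv)>2 else None)
E
python3 held.py punch_red pics/w4.png
```

```text
9.5 [ 445.  -203.6  178.8] 15.129326376360213 [ 1.8 -0.7 -3.2]
punch_red 0.7 4783 axis [ 1.  -0.1 -0. ] pitch -0.14193649585130194 yaw -4.061150720575238 ends [ 427.3 -203.1  188.6] [ 499.  -208.2  188.4]
```

View pics/w4.png

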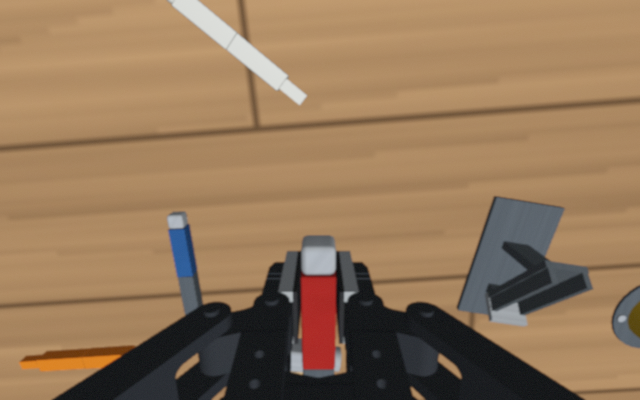

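At 25 N the punch is held rigidly level: in the picture its head is at (318,250), and it did not swing. So I'll carry it over the channel with the nose past the edge and let it tip down onto the stop.

Request:
{"api": "arm_command", "payload": {"moves": [[[-0.32,4.13,0,0],[-0.32,4.13,0,0],[-0.32,4.13,0,0],[-0.32,4.13,0,0],[-0.32,4.13,0,0],[0,0,0,0.081],[0,0,0,0.081],[0,0,4,0],[0,0,3.5,0],[0,0,0,0],[0,0,0,0]]]}}

```text
t: 10.7
tcp_pos: [472.3, 2.0, 98.2]
eef_rot: [[-0.972, 0.234, -0.004], [0.234, 0.972, -0.001], [0.004, -0.002, -1.0]]
ft_force: [0.2, -0.4, -3.7]
width: 15.0
grip_force: 25.3
```

```bash
python3 held.py punch_red pics/w5.png; python3 - <<'E'
from h import *
np.set_printoptions(precision=1,suppress=True)
s=get_state();e=np.array([.9722,-.2340]);n=np.array([.2340,.9722]);q=s['tcp_pos'][:2]-np.array([544.9,-15.4]);print('rest frame tcp',q@e,q@n,s['tcp_pos'][2],np.degrees(np.arctan2(-s['eef_rot'][1][0],-s['eef_rot'][0][0])))
E
```

```text
10.7 [472.3   2.   98.2] 14.995674355471673 [ 0.2 -0.4 -3.7]
punch_red 0.63 4762 axis [ 1.  -0.2 -0.2] pitch -9.478926598328101 yaw -13.644354558290942 ends [454.7   5.4 109.8] [592.5 -28.   86.1]
rest frame tcp -72.72121467046726 0.5951695334344095 100.11685304720815 -13.527357130207504
```

Request:
{"api": "arm_command", "payload": {"moves": [[[0,0,0,0],[0,0,0,0],[0,0,-0.5,0],[0,0,0.5,0],[0,0,0,0]]], "grip_force": 20}}

```text
t: 11.3
tcp_pos: [473.6, 2.3, 99.2]
eef_rot: [[-0.972, 0.234, 0.0], [0.234, 0.972, 0.0], [-0.0, 0.0, -1.0]]
ft_force: [0.5, -0.6, -2.7]
width: 15.4
grip_force: 25.2
```

```bash
python3 held.py punch_red
```

```text
return _methods._mean(a, axis=axis, dtype=dtype,
  ret = um.true_divide(
held.py:11: RuntimeWarning: Mean of empty slice.
  m=np.median(P,0);u=np.linalg.svd(P-P.mean(0))[2][0];u*=np.sign(u[0]);a=(P-P.mean(0))@u
held.py:12: RuntimeWarning: Mean of empty slice.
  print(t,p,len(P),'axis',u,'pitch',np.degrees(np.arcsin(u[2])),'yaw',np.degrees(np.arctan2(u[1],u[0])),'ends',P.mean(0)+a.min()*u,P.mean(0)+a.max()*u)
Traceback (most recent call last):
  File "held.py", line 14, in <module>
    if __name__=='__main__': held(sys.argv[1],sys.argv[2] if len(sys.argv)>2 else None)
                             ~~~~^^^^^^^^^^^^^^^^^^^^^^^^^^^^^^^^^^^^^^^^^^^^^^^^^^^^^^
  File "held.py", line 12, in held
    print(t,p,len(P),'axis',u,'pitch',np.degrees(np.arcsin(u[2])),'yaw',np.degrees(np.arctan2(u[1],u[0])),'ends',P.mean(0)+a.min()*u,P.mean(0)+a.max()*u)
                                                                                                                           ~~~~~^^
ValueError: zero-size array to reduction operation minimum which has no identity
```

```bash
cat > held.py <<'E'
from h import *
import sys
np.set_printoptions(precision=1,suppress=True)
O=np.array([544.9,-15.4]);e=np.array([.9722,-.2340]);n=np.array([.2340,.9722])
def held(col):
    "painted half of held/propped punch: points in the rest frame (x along e, y lateral), pitch of top face"
    s=get_state();c=calibration('wrist');im,d=grab_frame('wrist');T=np.asarray(s['tcp_pos'])
    print('t',s['t'],'tcp rest frame',(T[:2]-O)@e,(T[:2]-O)@n,T[2],'w',s['width'],'gf',s['grip_force'])
    uv=np.stack(np.meshgrid(np.arange(640),np.arange(400)),-1).reshape(-1,2);P=dep('wrist',uv,d.ravel(),c)
    h=cv2.cvtColor(im,cv2.COLOR_RGB2HSV).reshape(-1,3).astype(int)
    hu={'red':(h[:,0]<8)|(h[:,0]>172),'blue':(h[:,0]>100)&(h[:,0]<130)}[col]
    k=hu&(h[:,1]>110)&(h[:,2]>50)&(d.ravel()>0)&(np.linalg.norm(P-T,axis=1)<110)
    np.savez('held.npz',im=im,d=d)
    Q=np.c_[(P[k][:,:2]-O)@e,(P[k][:,:2]-O)@n,P[k][:,2]]
    if len(Q)<50: return print('few',len(Q))
    f=Q[abs(Q[:,1]-np.median(Q[:,1]))<5]
    u=np.linalg.svd(f-f.mean(0))[2][0];u*=np.sign(u[0]);a=(f-f.mean(0))@u
    print(col,len(Q),'axis',u,'pitch',np.degrees(np.arcsin(u[2])),'yaw_rel',np.degrees(np.arctan2(u[1],u[0])),'paint ends',f.mean(0)+np.percentile(a,1)*u,f.mean(0)+np.percentile(a,99)*u,'y range',np.percentile(Q[:,1],[2,98]))
if __name__=='__main__': held(sys.argv[1])
E
python3 held.py red
```

```text
t 11.4 tcp rest frame -73.4746968198224 0.4332201411259377 99.15586976864267 w 15.412843601367042 gf 25.244117081165314
red 2869 axis [ 1.  -0.  -0.2] pitch -10.575789514390417 yaw_rel -0.059338745077680256 paint ends [-76.3  -0.5 109.8] [-26.5  -0.6 100.5] y range [-8.   7.3]
```

Request:
{"api": "arm_command", "payload": {"moves": [[[-0.5,0,0.4,0],[0,0,0.4,0],[0,0,0,0]]]}}

```text
t: 11.75
tcp_pos: [478.3, 1.0, 90.6]
eef_rot: [[-0.972, 0.234, -0.001], [0.234, 0.972, -0.0], [0.001, -0.0, -1.0]]
ft_force: [0.8, 1.1, -3.8]
width: 15.2
grip_force: 25.2
```

Request:
{"api": "arm_command", "payload": {"moves": [[[0,0,0,0],[0,0,0,0],[0,0,0,0],[0,0,0,0],[0,0,0,0],[0,0,0,0]]], "grip": -0.2}}

```text
t: 12.35
tcp_pos: [478.7, 1.1, 91.4]
eef_rot: [[-0.972, 0.234, 0.0], [0.234, 0.972, 0.0], [-0.0, 0.0, -1.0]]
ft_force: [-0.6, -0.3, 0.7]
width: 51.6
grip_force: 0.0
```

```bash
python3 held.py red
```

```text
t 12.35 tcp rest frame -68.2165860192882 0.5410411772278072 91.40429173497708 w 51.564147745487375 gf 0.0
red 888 axis [ 0.8  0.  -0.6] pitch -38.27388000916602 yaw_rel 0.0247166409171498 paint ends [-52.   -0.9 114.1] [-10.4  -0.9  81.3] y range [-8.5  7. ]
```

The red punch is propped at 38–40° and seated. I'll take it again by the head.

Request:
{"api": "arm_command", "payload": {"moves": [[[-1.6,0,0.4,0],[0,0,0,0],[0,0,0,0]]]}}

```text
t: 12.7
tcp_pos: [493.9, -2.7, 87.2]
eef_rot: [[-0.972, 0.234, -0.0], [0.234, 0.972, -0.0], [0.0, -0.0, -1.0]]
ft_force: [0.0, 0.3, -0.3]
width: 51.3
grip_force: 0.0
```

Request:
{"api": "arm_command", "payload": {"moves": [[[0,0,0,0],[0,0,0,0],[0,0,0,0],[0,0,0,0],[0,0,0,0],[0,0,0,0]]], "grip": 1, "grip_force": 25}}

```text
t: 13.3
tcp_pos: [493.8, -2.5, 87.4]
eef_rot: [[-0.972, 0.234, -0.001], [0.234, 0.972, 0.0], [0.001, 0.0, -1.0]]
ft_force: [-2.5, 0.7, 4.6]
width: 15.5
grip_force: 28.3
```

```bash
python3 held.py red
```

```text
t 13.3 tcp rest frame -52.68323257817984 0.536392717699754 87.38426284673272 w 15.46945636250402 gf 28.349635004997253
red 1264 axis [ 0.8  0.  -0.6] pitch -38.198772205135796 yaw_rel 0.10037969091802869 paint ends [-51.9  -0.5 113.9] [-10.6  -0.4  81.4] y range [-8.1  7.5]
```

Next I'll swing the head on an arc about the nose, which stays in the corner by the stop, to bring the punch upright.

Request:
{"api": "arm_command", "payload": {"moves": [[[-0.68,0,-0.72,0],[-0.68,0,-0.72,0],[-0.8,0,-0.58,0],[-0.8,0,-0.58,0],[-0.9,0,-0.42,0],[-0.9,0,-0.42,0],[-0.95,0,-0.24,0],[-0.95,0,-0.24,0],[-1.0,0,-0.07,0],[-1.0,0,-0.07,0],[0,0,0,0],[0,0,0,0]]]}}

```text
t: 14.55
tcp_pos: [579.9, -23.4, 128.9]
eef_rot: [[-0.972, 0.234, 0.002], [0.234, 0.972, -0.0], [-0.002, 0.0, -1.0]]
ft_force: [0.2, 0.2, -1.4]
width: 15.5
grip_force: 29.0
```

```bash
cat > vert.py <<'E'
from held import *
def vert(col,Y=0,w=14):
    "held punch from scene+wrist: painted points near TCP; print tilt in the plane"
    s=get_state();T=np.asarray(s['tcp_pos']);R=np.asarray(s['eef_rot'])
    print('t',s['t'],'tcp',T,'rest',(T[:2]-O)@e,(T[:2]-O)@n,'F',s['ft_force'],'w',s['width'])
    for cam in('wrist','scene'):
        c=calibration(cam);im,d=grab_frame(cam)
        uv=np.stack(np.meshgrid(np.arange(640),np.arange(400)),-1).reshape(-1,2);P=dep(cam,uv,d.ravel(),c)
        h=cv2.cvtColor(im,cv2.COLOR_RGB2HSV).reshape(-1,3).astype(int)
        hu={'red':(h[:,0]<8)|(h[:,0]>172),'blue':(h[:,0]>100)&(h[:,0]<130)}[col]
        L=(P-T)@R
        k=hu&(h[:,1]>110)&(h[:,2]>40)&(d.ravel()>0)&(np.linalg.norm(L,axis=1)<110)
        Q=L[k]
        if len(Q)<20: print(cam,'few',len(Q));continue
        f=np.median(Q,0);u=np.linalg.svd(Q-Q.mean(0))[2][0];u*=np.sign(u[2])
        print(cam,len(Q),'tool frame med',f,'axis',u,'from vertical x',np.degrees(np.arctan2(-u[0],u[2])),'ext',np.percentile(Q,[2,98],axis=0).ravel())
        cv2.imwrite('pics/last_%s.png'%cam,im[:,:,::-1])
if __name__=='__main__': vert(sys.argv[1])
E
python3 vert.py red
```

```text
t 14.55 tcp [579.9 -23.4 128.9] rest 35.927412413022175 0.4351571965563116 F [ 0.2  0.2 -1.4] w 15.46065023463612
wrist 1530 tool frame med [ 15.   -1.  -13.9] axis [-0.1 -0.   1. ] from vertical x 5.0994576063474355 ext [ 11.4  -9.1 -30.1  16.8   6.8  19.1]
scene 61 tool frame med [-1.1 -2.3  5.4] axis [0.  0.2 1. ] from vertical x -0.5276070121345391 ext [ -7.3  -7.9 -29.2  10.5  10.4  22.9]
```

```bash
cat > rims.py <<'E'
from h import *
from scipy.optimize import least_squares
np.set_printoptions(precision=1,suppress=True)
def fit(f,x,y,hues):
    w=np.load(f);c={k:w[k] for k in('intrinsics','R','t')};d=w['d']
    P=dep('wrist',np.stack(np.meshgrid(np.arange(640),np.arange(400)),-1).reshape(-1,2),d.ravel(),c)
    h=cv2.cvtColor(w['im'],cv2.COLOR_RGB2HSV).reshape(-1,3).astype(int)
    k=(abs(P[:,2]-89)<5)&(np.hypot(P[:,0]-x,P[:,1]-y)<40)&(d.ravel()>0)&(h[:,1]>110)&np.isin(h[:,0],hues)
    q=P[k];g=least_squares(lambda p:np.hypot(q[:,0]-p[0],q[:,1]-p[1])-27,(x,y),loss='soft_l1',f_scale=1.5)
    print(f,len(q),g.x,np.sqrt(np.mean(g.fun**2)))
fit('w1.npz',434,395,[*range(8),*range(172,180)]);fit('w1.npz',548,261,range(100,130));fit('w3.npz',548,261,range(100,130));fit('w3.npz',624,152,range(20,35))
E
python3 rims.py
```

```text
w1.npz 733 [432.4 394. ] 1.1668549532902555
w1.npz 632 [545.8 261.7] 1.0963832352471876
w3.npz 766 [546. 259.] 1.0249047135572085
w3.npz 942 [623.4 151.2] 7.550700254325982
```

Request:
{"api": "arm_command", "payload": {"moves": [[[0,0,-3,0],[0,0,-4,0],[0,0,-4,0],[0,0,0,0]]], "grip_force": 50}}

```text
t: 15.05
tcp_pos: [581.8, -23.2, 243.5]
eef_rot: [[-0.972, 0.234, 0.01], [0.234, 0.972, 0.0], [-0.01, 0.003, -1.0]]
ft_force: [0.5, -0.2, -3.7]
width: 14.9
grip_force: 52.6
```

```bash
python3 vert.py red
```

```text
t 15.05 tcp [581.8 -23.2 243.5] rest 37.64747472831247 1.0757522496148404 F [ 0.5 -0.2 -3.7] w 14.934481520564885
wrist 1517 tool frame med [ 15.   -1.  -13.9] axis [-0.1 -0.   1. ] from vertical x 5.119528239401335 ext [ 11.4  -8.8 -30.2  16.8   6.7  19.4]
scene 67 tool frame med [-0.7 -1.8  7.7] axis [-0.   0.2  1. ] from vertical x 0.027724406338147895 ext [ -5.6  -8.1 -25.7  10.3   9.5  23.5]
```

Request:
{"api": "arm_command", "payload": {"moves": [[[2.43,3.7,0,0],[2.43,3.7,0,0],[2.43,3.7,0,0],[2.43,3.7,0,0],[2.43,3.7,0,0],[2.43,3.7,0,0],[2.43,3.7,0,0],[2.43,3.7,0,0],[2.43,3.7,0,0],[2.43,3.7,0,0],[0,0,0,0],[0,0,0,0]]]}}

```text
t: 16.35
tcp_pos: [427.0, 394.2, 235.7]
eef_rot: [[-0.973, 0.231, -0.003], [0.231, 0.973, -0.002], [0.002, -0.003, -1.0]]
ft_force: [-0.2, -0.2, -2.6]
width: 15.2
grip_force: 52.4
```

```bash
python3 vert.py red; python3 -c "
from rim import *
rim('scene','r',432,394);rim('top','r',432,394)"
```

```text
t 16.35 tcp [427.  394.2 235.7] rest -210.42041832440856 370.60932899803066 F [-0.2 -0.2 -2.6] w 15.212222709606271
wrist 1533 tool frame med [ 14.9  -1.  -13.6] axis [-0.1 -0.   1. ] from vertical x 5.305160483457616 ext [ 11.3  -8.8 -30.1  16.8   6.8  20.7]
scene 92 tool frame med [-4.2 -1.5 -4.2] axis [-0.1  0.1  1. ] from vertical x 4.850283671845562 ext [-11.2  -8.1 -29.9   1.3   7.7  18.8]
scene r 95 [436.3 395.2] 1.941771591708667 z 88.47890774157668
top r 99 [433.4 393. ] 1.2830520476578957 z 89.15648721778501
```

View pics/last_wrist.png

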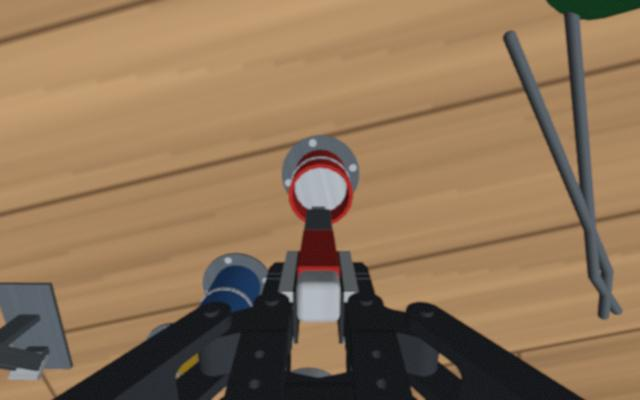

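The red punch hangs over the red tin leaning about 5°, nose at (318,215). I'll lower it in, then straighten it against the wall.

Request:
{"api": "arm_command", "payload": {"moves": [[[-0.3,0,3.5,0],[0,0,4,0],[0,0,3,0],[0,0,1.8,0],[0,0,0,0]]]}}

```text
t: 17.05
tcp_pos: [430.8, 390.4, 112.3]
eef_rot: [[-0.972, 0.235, -0.003], [0.235, 0.972, -0.004], [0.002, -0.005, -1.0]]
ft_force: [0.5, -0.1, -2.1]
width: 15.2
grip_force: 52.2
```

Request:
{"api": "arm_command", "payload": {"moves": [[[-0.6,0,0,0],[-0.6,0,0,0],[-0.5,0,0,0],[-0.4,0,0,0],[0,0,0,0]]], "grip_force": 25}}

```text
t: 17.55
tcp_pos: [452.2, 388.9, 115.9]
eef_rot: [[-0.972, 0.234, 0.0], [0.234, 0.972, 0.002], [0.0, 0.002, -1.0]]
ft_force: [-3.7, 1.9, -1.3]
width: 15.5
grip_force: 52.8
```

```bash
python3 vert.py red
```

```text
t 17.55 tcp [452.2 388.9 115.9] rest -184.72836059148756 371.3638649997536 F [-3.7  1.9 -1.3] w 15.489706449399995
wrist 5658 tool frame med [15.9 -0.6 26.6] axis [0.2 0.  1. ] from vertical x -12.142136820619834 ext [ -2.3 -26.3 -29.   48.2  25.9  87.8]
scene 537 tool frame med [-2.7  4.4 48.1] axis [-0.1  0.1  1. ] from vertical x 5.22090082878956 ext [-11.4 -22.5 -24.5  43.6  29.5 106.6]
```

```bash
sed -i 's/&(np.linalg.norm(L,axis=1)<110)/\&(np.hypot(L[:,0],L[:,1])<30)\&(L[:,2]<12)\&(L[:,2]>-40)/' vert.py; python3 vert.py red
```

```text
t 17.65 tcp [452.1 388.9 115.7] rest -184.84056578661668 371.2987961465648 F [-2.7  2.1 -0.3] w 15.194685209429034
wrist 1630 tool frame med [ 15.8  -1.  -15.6] axis [-0.  0.  1.] from vertical x 1.4389872170864904 ext [ 11.6  -8.8 -29.7  16.9   6.9  10.6]
scene 66 tool frame med [ -0.8  -0.7 -10.7] axis [-0.   0.1  1. ] from vertical x 0.21909542805742732 ext [ -9.8  -6.8 -31.7   4.1   8.6  10.4]
```

Request:
{"api": "arm_command", "payload": {"moves": [[[-0.2,0,0.3,0],[-0.2,0,0.3,0],[0,0,0,0]]], "grip": 1, "grip_force": 22}}

```text
t: 18.05
tcp_pos: [455.0, 388.1, 108.7]
eef_rot: [[-0.973, 0.233, -0.001], [0.233, 0.973, 0.001], [0.001, 0.001, -1.0]]
ft_force: [-4.3, 4.6, -3.8]
width: 15.3
grip_force: 52.7
```

```bash
python3 vert.py red
```

```text
t 18.05 tcp [455.  388.1 108.7] rest -181.82152497415572 371.1959275181308 F [-4.3  4.6 -3.8] w 15.280809924624869
wrist 1747 tool frame med [ 16.2  -1.  -16.1] axis [0. 0. 1.] from vertical x -0.3558755815848443 ext [ 11.5  -8.8 -29.9  17.    6.9  10.3]
scene 63 tool frame med [  0.   -1.  -10.8] axis [0.  0.1 1. ] from vertical x -0.3428302536468594 ext [ -9.4  -7.1 -29.8   5.5  18.6  10.3]
```

Request:
{"api": "arm_command", "payload": {"moves": [[[0.3,0,0.2,0],[0.2,0,0.2,0],[0,0,0,0]]]}}

```text
t: 18.45
tcp_pos: [451.0, 387.4, 104.4]
eef_rot: [[-0.972, 0.234, -0.0], [0.234, 0.972, -0.001], [-0.0, -0.001, -1.0]]
ft_force: [0.1, -1.4, -3.7]
width: 15.3
grip_force: 52.5
```

Request:
{"api": "arm_command", "payload": {"moves": [[[0,0,0.2,0],[0,0,0.2,0],[0,0,0,0]]]}}

```text
t: 18.75
tcp_pos: [451.0, 387.9, 100.5]
eef_rot: [[-0.972, 0.234, -0.0], [0.234, 0.972, -0.001], [0.0, -0.001, -1.0]]
ft_force: [-0.5, -0.2, -3.3]
width: 15.1
grip_force: 52.6
```

Request:
{"api": "arm_command", "payload": {"moves": [[[0,0,0.2,0],[0,0,0.15,0],[0,0,0,0]]]}}

```text
t: 19.05
tcp_pos: [451.8, 388.5, 99.7]
eef_rot: [[-0.972, 0.234, 0.002], [0.234, 0.972, 0.001], [-0.001, 0.002, -1.0]]
ft_force: [-4.1, -4.9, 19.8]
width: 15.7
grip_force: 55.6
```

Request:
{"api": "arm_command", "payload": {"moves": [[[0,0,-0.25,0],[0,0,0,0]]]}}

```text
t: 19.25
tcp_pos: [451.2, 388.5, 100.3]
eef_rot: [[-0.972, 0.234, 0.001], [0.234, 0.972, 0.001], [-0.0, 0.001, -1.0]]
ft_force: [0.1, 0.4, -4.4]
width: 15.1
grip_force: 52.5
```

Request:
{"api": "arm_command", "payload": {"moves": [[[0,0,0,0],[0,0,0,0],[0,0,0,0],[0,0,-1,0]]], "grip": 0}}

```text
t: 19.65
tcp_pos: [450.3, 387.7, 109.1]
eef_rot: [[-0.972, 0.234, -0.002], [0.234, 0.972, -0.002], [0.001, -0.002, -1.0]]
ft_force: [0.2, -0.1, -0.8]
width: 42.8
grip_force: 0.0
```

```bash
python3 vert.py red
```

```text
t 19.65 tcp [450.3 387.7 109.1] rest -186.30572822910833 369.7405605921395 F [ 0.2 -0.1 -0.8] w 42.82384753102016
wrist 1269 tool frame med [13.6  0.7 -9.3] axis [ 0. -0.  1.] from vertical x -0.9528729642674604 ext [ 12.   -7.  -21.   14.2   8.2  10.6]
scene 56 tool frame med [-1.6  2.9 -5.9] axis [0.1 0.  1. ] from vertical x -5.7091962967367085 ext [ -5.7  -5.9 -21.9  10.9   9.9   8.2]
```

The red punch stands upright in the red tin with the gripper off it. Now the blue one.

Request:
{"api": "arm_command", "payload": {"moves": [[[0,0,-4.5,0],[0,0,-4.5,-0.1],[0,0,-4,-0.1],[-0.39,-4.87,0,0],[-0.39,-4.87,0,0],[-0.39,-4.87,0,0],[-0.39,-4.87,0,0],[-0.39,-4.87,0,0],[-0.39,-4.87,0,0],[-0.39,-4.87,0,0],[-0.39,-4.87,0,0],[-0.39,-4.87,0,0]]], "grip": -1}}

```text
t: 20.95
tcp_pos: [470.2, -53.0, 240.5]
eef_rot: [[-0.999, 0.036, 0.001], [0.036, 0.999, 0.0], [-0.001, 0.0, -1.0]]
ft_force: [2.0, 0.3, 0.2]
width: 85.8
grip_force: 0.0
```

Request:
{"api": "arm_command", "payload": {"moves": [[[-0.39,-4.87,0,0],[-0.39,-4.87,0,0],[-0.39,-4.87,0,0],[-0.39,-4.87,0,0],[-0.39,-4.87,0,0],[-0.39,-4.87,0,0],[0,0,3,0],[0,0,0,0],[0,0,0,0]]]}}

```text
t: 21.85
tcp_pos: [483.2, -342.6, 209.9]
eef_rot: [[-0.999, 0.035, -0.001], [0.035, 0.999, 0.002], [0.001, 0.001, -1.0]]
ft_force: [0.7, 0.3, 0.3]
width: 85.6
grip_force: 0.0
```

```bash
python3 - <<'E'
from h import *
np.set_printoptions(precision=1,suppress=True)
s=get_state();c=calibration('wrist');im,d=grab_frame('wrist');print(s['t'],s['tcp_pos'],np.degrees(np.arctan2(-s['eef_rot'][1][0],-s['eef_rot'][0][0])))
r=cut('wrist','punch_blue',d,c)
if r:
    P=r[2];P=P[(P[:,2]>9)&(P[:,2]<22)];print(r[0],cv2.minAreaRect(P[:,:2].astype(np.float32)),np.median(P,0))
E
```

```text
21.85 [ 483.2 -342.6  209.9] -1.9979365594006724
0.86 ((345.88836669921875, -239.49502563476562), (73.07032012939453, 16.41440773010254), 46.841217041015625) [ 346.1 -240.3   14.8]
```

Request:
{"api": "arm_command", "payload": {"moves": [[[-0.05,-0.15,4.8,0],[0,0,4.8,0],[0,0,4.8,0],[0,0,3,0],[0,0,1.5,0],[0,0,0,0],[0,0,0,0]]]}}

```text
t: 22.65
tcp_pos: [485.0, -345.8, 22.6]
eef_rot: [[-0.999, 0.035, 0.002], [0.035, 0.999, -0.001], [-0.002, -0.001, -1.0]]
ft_force: [-0.3, 0.0, 1.2]
width: 85.4
grip_force: 0.0
```

Request:
{"api": "arm_command", "payload": {"moves": [[[0.1,0.1,1.3,0],[0,0,0.5,0],[0,0,0,0]]]}}

```text
t: 22.95
tcp_pos: [482.4, -344.1, 2.6]
eef_rot: [[-0.999, 0.036, -0.0], [0.036, 0.999, 0.0], [0.0, 0.0, -1.0]]
ft_force: [0.3, 0.5, -0.4]
width: 84.8
grip_force: 0.0
```

Request:
{"api": "arm_command", "payload": {"moves": [[[0,0,0,0],[0,0,0,0],[0,0,0,0],[0,0,0,0],[0,0,0,0],[0,0,0,0],[0,0,0,0],[0,0,0,0]]], "grip": 1, "grip_force": 25}}

```text
t: 23.75
tcp_pos: [482.8, -344.4, 3.1]
eef_rot: [[-0.999, 0.036, 0.0], [0.036, 0.999, -0.0], [-0.0, -0.0, -1.0]]
ft_force: [-0.9, 1.5, 5.2]
width: 15.3
grip_force: 27.1
```

Request:
{"api": "arm_command", "payload": {"moves": [[[0,0,-2,0],[0,0,-3,0],[0,0,-4,0],[0,0,-4,0],[0,0,-4,0],[0,0,0,0]]]}}

```text
t: 24.35
tcp_pos: [485.0, -346.3, 178.0]
eef_rot: [[-0.999, 0.036, 0.007], [0.036, 0.999, -0.004], [-0.008, -0.004, -1.0]]
ft_force: [0.2, -0.5, -2.4]
width: 15.2
grip_force: 26.2
```

```bash
python3 held.py blue; python3 -c "
from h import *
s=get_state();print(s['tcp_pos'],s['eef_rot'])"
```

```text
t 24.35 tcp rest frame 19.143034682021714 -335.7015158896406 178.0429210678923 w 15.193426003591043 gf 26.230972409248352
blue 3334 axis [ 1.   0.  -0.1] pitch -3.104723227729346 yaw_rel 1.5163312483149443 paint ends [  16.1 -332.7  191.9] [  67.6 -331.3  189.2] y range [-342.9 -322.2]
[ 483.85259478 -345.1907877   175.17148131] [[-0.9993471   0.03589433  0.00411883]
 [ 0.0358853   0.99935339 -0.00224448]
 [-0.00419674 -0.00209521 -0.999989  ]]
```

Request:
{"api": "arm_command", "payload": {"moves": [[[0.24,4.33,0,0],[0.24,4.33,0,0],[0.24,4.33,0,0],[0.24,4.33,0,0],[0.24,4.33,0,0],[0.24,4.33,0,0],[0.24,4.33,0,0],[0.24,4.33,0,0],[0,0,0,0.1],[0,0,0,0.1],[0,0,3.5,0],[0,0,3,0]]]}}

```text
t: 25.6
tcp_pos: [475.0, 2.8, 105.9]
eef_rot: [[-0.972, 0.233, -0.001], [0.233, 0.972, -0.0], [0.001, -0.0, -1.0]]
ft_force: [-0.5, -0.4, -3.1]
width: 15.3
grip_force: 26.2
```

Request:
{"api": "arm_command", "payload": {"moves": [[[0,0,0.7,0],[0,0,0,0],[0,0,0,0]]]}}

```text
t: 25.9
tcp_pos: [476.1, 2.4, 101.3]
eef_rot: [[-0.972, 0.234, 0.0], [0.234, 0.972, -0.0], [-0.0, -0.0, -1.0]]
ft_force: [0.1, 0.2, -2.0]
width: 15.6
grip_force: 26.2
```

```bash
python3 held.py blue
```

```text
t 25.9 tcp rest frame -71.00364245859099 1.2137273818634031 101.33448196201694 w 15.583024469976268 gf 26.216655671596527
blue 3413 axis [ 1.   0.  -0.1] pitch -4.066814176541245 yaw_rel 0.04634709674415842 paint ends [-72.9   0.2 115.3] [-21.4   0.3 111.6] y range [-7.2  8.1]
```

Request:
{"api": "arm_command", "payload": {"moves": [[[0,0,0.9,0],[0,0,0.8,0],[0,0,0,0]]]}}

```text
t: 26.25
tcp_pos: [475.3, 2.5, 83.1]
eef_rot: [[-0.972, 0.234, -0.001], [0.234, 0.972, -0.0], [0.001, -0.0, -1.0]]
ft_force: [-1.2, -0.9, -3.0]
width: 15.3
grip_force: 26.2
```

Request:
{"api": "arm_command", "payload": {"moves": [[[0,0,0,0],[0,0,0,0],[0,0,0,0],[0,0,0,0],[0,0,0,0],[0,0,0,0]]], "grip": -0.2}}

```text
t: 26.85
tcp_pos: [476.0, 2.5, 84.0]
eef_rot: [[-0.972, 0.234, 0.0], [0.234, 0.972, 0.0], [-0.0, 0.0, -1.0]]
ft_force: [0.0, -0.9, 0.0]
width: 50.8
grip_force: 0.0
```

```bash
python3 held.py blue
```

```text
t 26.85 tcp rest frame -71.18907769372036 1.321574652539825 84.00446332654958 w 50.82759850334091 gf 0.0
blue 834 axis [ 0.8 -0.  -0.6] pitch -37.99190374426165 yaw_rel -0.041469155309234396 paint ends [-52.2   0.3 114. ] [-9.7  0.3 80.8] y range [-7.4  8.3]
```

The blue punch is propped in the same seated pose. I'll regrip it and swing it up.

Request:
{"api": "arm_command", "payload": {"moves": [[[-1.85,0.05,-0.35,0],[0,0,0,0],[0,0,0,0]]]}}

```text
t: 27.2
tcp_pos: [493.8, -1.3, 87.3]
eef_rot: [[-0.972, 0.234, -0.0], [0.234, 0.972, -0.0], [0.0, -0.0, -1.0]]
ft_force: [-0.5, 0.3, -0.1]
width: 50.9
grip_force: 0.0
```

Request:
{"api": "arm_command", "payload": {"moves": [[[0,0,0,0],[0,0,0,0],[0,0,0,0],[0,0,0,0],[0,0,0,0],[0,0,0,0]]], "grip": 1, "grip_force": 25}}

```text
t: 27.8
tcp_pos: [493.4, -1.3, 87.3]
eef_rot: [[-0.972, 0.234, -0.001], [0.234, 0.972, 0.0], [0.001, -0.0, -1.0]]
ft_force: [-2.5, 0.9, 3.3]
width: 15.2
grip_force: 28.2
```

Request:
{"api": "arm_command", "payload": {"moves": [[[-0.68,0,-0.72,0],[-0.68,0,-0.72,0],[-0.8,0,-0.58,0],[-0.8,0,-0.58,0],[-0.9,0,-0.42,0],[-0.9,0,-0.42,0],[-0.95,0,-0.24,0],[-0.95,0,-0.24,0],[-1.0,0,-0.07,0],[-1.0,0,-0.07,0],[-0.9,0,0.05,0],[0,0,0,0]]]}}

```text
t: 29.0
tcp_pos: [589.6, -24.2, 129.0]
eef_rot: [[-0.972, 0.234, 0.004], [0.234, 0.972, -0.0], [-0.004, 0.001, -1.0]]
ft_force: [-1.0, -0.5, -0.5]
width: 15.3
grip_force: 29.8
```

```bash
python3 vert.py blue
```

```text
t 29.0 tcp [589.6 -24.2 129. ] rest 45.51534511630836 1.8626951321870813 F [-1.  -0.5 -0.5] w 15.29808600058579
wrist 1649 tool frame med [ 15.6  -1.  -16.8] axis [-0. -0.  1.] from vertical x 0.38496357599313447 ext [ 11.5  -9.  -30.4  16.4   6.7  10.6]
scene 34 tool frame med [ 0.6 -3.3 -7.8] axis [0.  0.1 1. ] from vertical x -0.7401536531311884 ext [ -4.1  -7.4 -30.2   5.5   8.2  10.9]
```

The blue punch is upright in the grip. I'll lift it and carry it to the blue tin.

Request:
{"api": "arm_command", "payload": {"moves": [[[0,0,-3,0],[0,0,-4,0],[0,0,-4,0],[1.45,3.8,0,0],[1.45,3.8,0,0],[1.45,3.8,0,0],[1.45,3.8,0,0],[1.45,3.8,0,0],[1.45,3.8,0,0],[1.45,3.8,0,0],[0,0,0,0],[0,0,0,0]]], "grip": 1, "grip_force": 50}}

```text
t: 30.3
tcp_pos: [550.1, 259.9, 237.3]
eef_rot: [[-0.973, 0.231, 0.0], [0.231, 0.973, -0.0], [-0.0, -0.0, -1.0]]
ft_force: [0.4, -0.4, -2.3]
width: 15.6
grip_force: 52.3
```

```bash
python3 vert.py blue; python3 -c "
from rim import *
rim('wrist','b',546,260);rim('scene','b',546,260);rim('top','b',546,260)"
```

```text
t 30.3 tcp [550.1 259.9 237.3] rest -59.33896205721697 268.91108609828547 F [ 0.4 -0.4 -2.3] w 15.624273964785464
wrist 1635 tool frame med [ 15.6  -1.  -17. ] axis [-0. -0.  1.] from vertical x 0.4998212190525117 ext [ 11.8  -8.7 -30.2  16.4   6.7  10.5]
scene 64 tool frame med [-1.6 -2.2 -9.5] axis [-0.   0.1  1. ] from vertical x 1.6178806041144256 ext [ -6.5  -9.4 -30.2   2.1   6.6  11.4]
wrist b 662 [546.  260.6] 1.1293856806847902 z 89.15913082525142
scene b 74 [550.  262.2] 1.820501355104275 z 87.47777683930283
top b 52 [546.7 259.7] 0.9671501865097792 z 88.39007799248779
```

Request:
{"api": "arm_command", "payload": {"moves": [[[-0.3,0,4,0],[0,0,4,0],[0,0,3.5,0],[0,0,1.5,0],[0,0,0,0],[0,0,0,0]]]}}

```text
t: 31.15
tcp_pos: [554.0, 257.5, 108.2]
eef_rot: [[-0.972, 0.235, 0.001], [0.235, 0.972, 0.0], [-0.001, 0.0, -1.0]]
ft_force: [1.4, 0.0, -2.9]
width: 15.6
grip_force: 52.2
```

Request:
{"api": "arm_command", "payload": {"moves": [[[0,0,0.3,0],[0,0,0.3,0],[0,0,0,0]]]}}

```text
t: 31.45
tcp_pos: [553.5, 258.1, 101.9]
eef_rot: [[-0.972, 0.234, 0.001], [0.234, 0.972, 0.0], [-0.0, 0.001, -1.0]]
ft_force: [0.1, 0.2, -2.9]
width: 15.4
grip_force: 52.3
```

Request:
{"api": "arm_command", "payload": {"moves": [[[0,0,0.15,0],[0,0,0,0]]]}}

```text
t: 31.65
tcp_pos: [553.4, 258.0, 100.1]
eef_rot: [[-0.972, 0.234, 0.0], [0.234, 0.972, 0.0], [-0.0, 0.0, -1.0]]
ft_force: [-0.2, 0.3, -2.8]
width: 15.2
grip_force: 52.3
```

Request:
{"api": "arm_command", "payload": {"moves": [[[0,0,0.1,0],[0,0,0,0]]]}}

```text
t: 31.85
tcp_pos: [553.6, 258.1, 99.5]
eef_rot: [[-0.972, 0.234, 0.001], [0.234, 0.972, 0.0], [-0.0, 0.0, -1.0]]
ft_force: [-0.8, -0.4, 2.4]
width: 15.2
grip_force: 53.0
```

Request:
{"api": "arm_command", "payload": {"moves": [[[0,0,0,0],[0,0,0,0],[0,0,0,0],[0,0,0,0],[0,0,-4,0],[0,0,-4,0],[0,0,-4,0],[2,0,-1,0],[2,0,0,0],[2,0,0,0],[0,0,0,0],[0,0,0,0]]], "grip": 0}}

```text
t: 33.05
tcp_pos: [495.0, 272.1, 229.2]
eef_rot: [[-0.972, 0.233, 0.0], [0.233, 0.972, 0.0], [-0.0, 0.0, -1.0]]
ft_force: [0.2, 0.4, -0.4]
width: 42.4
grip_force: 0.0
```

```bash
python3 - <<'E'
from h import *
s=get_state();print(s['t'],s['tcp_pos'],s['ft_force'])
a,_=grab_frame('scene');b,_=grab_frame('wrist')
a=cv2.resize(a[160:300,260:500],None,fx=2.4,fy=2.4,interpolation=cv2.INTER_CUBIC);b=b[:,:]
b=cv2.resize(b,(400,250));h=max(a.shape[0],600)
o=np.zeros((a.shape[0]+250,max(a.shape[1],400),3),np.uint8);o[:a.shape[0],:a.shape[1]]=a;o[a.shape[0]:,:400]=b
cv2.imwrite('pics/final.png',o[:,:,::-1]);print(o.shape)
E
```

```text
33.05 [495.04970329 272.12915099 229.24032321] [ 0.21801722  0.35670799 -0.37393825]
(586, 576, 3)
```

View pics/final.png

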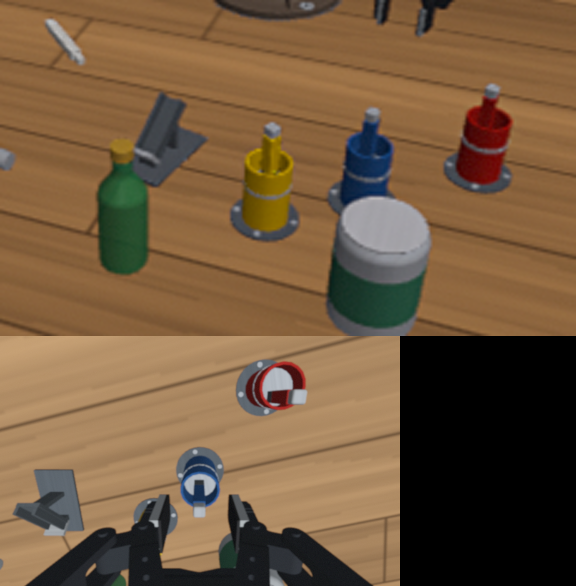

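All three punches stand head up in tins of their own colour: yellow at (270,150), blue at (370,130) and red at (490,105). The rest is empty and the gripper is clear, so I'm handing in.

```bash
python3 -c "
from rig import *
print(sign_off())"
```

```text
the job is handed in; nothing more can be done
None
```

The yellow, red and blue punches each stand head up in the tin of their own colour; red and blue were propped on the rest, let go and retaken by the head first. I handed the job in at about 33 s, with the gripper clear; the final pictures showed the bottle standing as before, but I did not re-measure the hammer and the can.

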